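Click a tally counter's wheel on to its mark

TASK

Two tally counters stand on the worktop. With a fingertip, flick the teeth of the blue-capped counter's wheel the way of the white arrow (anticlockwise from above), one click at a time and letting it come to rest after each click, until its red tooth stands exactly at the yellow pointer; do not overrun the pointer. The counter must stay standing where it is, not lifted and not shoved about, and the green-capped counter and everything else must be left as they are.

Things in the scene. Friction and masses are not known exactly. Their poses are not given: they have to be found in the camera images.
- counter_blue: tally counter with a BLUE cap (fixed, 50 mm across, top at 50 mm, white curved arrow on it). Loose, about 1.3 kg, rubber feet. Dark round base 144 mm across, its top 11 mm above the worktop; on it turns a white wheel with six upright teeth (see point red_tooth_blue). Origin: on the vertical wheel axis, at the underside; z up, x points from the axis to the yellow pointer.
- wheel_blue (a joint): wheel angle, rad, grows anticlockwise from above (the arrow's way). 0: red tooth at the pointer; -1.047: one click before; starts 2 to 4 clicks before. The red tooth's direction is this angle from the counter's x axis. Sprung clicks at multiples of 1.047: a tooth needs up to about 2 N; past half-way the wheel snaps on to the next click and rests there. Stops at -5.0 and 2.3.
- red_tooth_blue (a point): outer top end of the red tooth of the blue-capped counter, 60 mm from the axis, 42 mm above the worktop. The five other teeth are grey, 60 degrees apart. Each is a radial fin 8 mm thick, from the wheel's hub (32 mm from the axis) out to 60 mm, between 18 and 42 mm above the worktop; the gaps between teeth are open down to the base.
- pointer_blue (a point): inner tip of the yellow pointer (a fixed wedge 14 mm wide on the rim of the base, from 57 to 72 mm from the axis, top at 16 mm, so below the teeth) of the blue-capped counter
- counter_green: a second counter of the same make and size with a green cap; not to be touched. Origin: on the wheel axis, at the underside; x points to its yellow pointer
- red_tooth_green (a point): outer top end of the red tooth of the green-capped counter, 60 mm from the axis, 42 mm above the worktop
- eraser: blue and white eraser lying on the worktop, 22x46x13 mm, origin at the centre of its underside
- rubber_stamp: wooden-handled rubber stamp standing upright, 33x38x72 mm, origin at the centre of its underside
- glue_stick: red and white glue stick standing upright, 26 mm across, 90 mm high, origin at the centre of its underside
- sticky_notes: yellow pad of notes, 76x76x13 mm, origin at the centre of its underside

How it is judged (in metres and radians):
On the way:
1. the blue-capped counter's wheel rests at the last click before the pointer (value of joint wheel_blue between -1.25 and -0.85 rad), for 0.2 s.
At the end, for the whole second after the job is handed in: the red tooth of the blue-capped counter rests at its pointer (within 0.12 rad); the counter stands flat, within 30 mm of where it stood; the green-capped counter (15 mm; its red tooth 30 mm) and the other things (20 mm) are where they were (value of joint wheel_blue between -0.12 and 0.12 rad and velocity of joint wheel_blue between -0.1 and 0.1 rad/s and distance of each of counter_blue, red_tooth_green from where it was at the start of the episode below 0.03 m and angle between counter_blue's own z axis and vertical below 0.05 rad and height (world z) of counter_blue below 0.006 m and linear speed of counter_blue below 0.02 m/s and distance of counter_green from where it was at the start of the episode below 0.015 m and distance of each of eraser, rubber_stamp, glue_stick, sticky_notes from where it was at the start of the episode below 0.02 m); the robot touches nothing.
It fails at once if the blue-capped counter's wheel overruns the pointer by more than half a click (value of joint wheel_blue above 0.55 rad).
It fails at once if the blue-capped counter is lifted, tipped or shoved more than 30 mm (height (world z) of counter_blue above 0.012 m or angle between counter_blue's own z axis and vertical above 0.15 rad or distance of counter_blue from where it was at the start of the episode above 0.03 m).
It fails at once if the green-capped counter is shoved, lifted or its wheel is turned (distance of counter_green from where it was at the start of the episode above 0.015 m or distance of red_tooth_green from where it was at the start of the episode above 0.03 m).
It fails at once if one of the other things is lifted or shoved more than 20 mm (distance of any of eraser, rubber_stamp, glue_stick, sticky_notes from where it was at the start of the episode above 0.02 m).
It also fails if it takes over 51 s, if anything falls off the work surface, if the arm or the gripper's body presses on something with over 40 N, if the wrist force passes 120 N, or if a joint passes its speed limit or range.

ROBOT

A 6-joint arm with a two-finger parallel gripper is mounted at the origin on a cart in front of the work surface, level with it; the furniture and walls round the work are solid. World frame = base frame: x ahead of the robot, y to its left, z up, the work surface at z = 0. Lengths are in mm, angles in rad, forces in N, time in s.
With the tool pointing down it reaches from about 275 to 750 mm from the base axis. Payload 10.2 kg.
Tool frame: the origin (TCP) lies on the front face of the gripper's body, between the roots of the fingers; the fingertips stand 73 mm ahead of it and the grasp point (between the pads) lies 54 mm ahead of it; z points along the fingers, y is the line along which they close (so a half turn about z gives the same grasp; the last joint's range is limited). The gripper opens to 85 mm and grips with 20 to 120 N. Pads are 22 mm wide; open, the fingers measure 114 mm over their backs; the gripper's body (76 mm by 85 mm) begins 54 mm behind the grasp point. The pads swing forward as they close: fully open they stand 13 mm farther back than shut.
Start: joints at [0.902, 0.313, 1.498, -0, 1.331, -0.223], TCP at [226.383, 473.69, 303.894] pointing down, gripper open.
Joint ranges: [-2.94, 2.94], [-0.97, 2.17], [0.19, 2.56], [-1.23, 4.37], [0.02, 3.11], [-2.88, 2.88]. Speed limits (rad/s): [2.39, 2.39, 3.01, 3.14, 3.14, 3.14].

INTERFACE

Orientations are given as a unit quaternion [w, x, y, z].
In Python, from rig import * gives the robot as it stands.
- The arm moves only by the tool step_arm, never from a script. Its argument "plan" is a list of rows, each an object with "offset": the shift along the tool's x, y, z in cm, a list of three; "rot": the turn, a rotation vector about the tool's x, y, z in degrees, a list of three; "gripper": the finger opening in cm, from 0 to 8.54. In form: [{"offset": [x, y, z], "rot": [wx, wy, wz], "gripper": gripper}, ...]. A call has 1 to 12 rows; each row is the pose to reach, as a shift and turn from the pose commanded when the call began, along the tool's axes at that moment; what a row does not reach only later rows make up. A row lasts 1/10 s, in which the tool goes at most 50 mm and 8.59 degrees, less where a joint would pass 70% of its speed; a pose out of reach is approached as far as the arm can. A call with a gripper value outside its range is refused whole. The fingers move at their own pace and stop on an object; "squeeze" is the grip in N (left out, the last holds). Time passes only in rows, so rows that repeat a pose let the fingers close. It gives the time, the measured TCP pose, the force, the opening and the grip force at its end, in the units of the state.
- sense(): the state, without advancing time (a new reading comes with each control period).
- capture(name): name is "scene" or "top"; returns a dict with "color" (384x512x3 uint8, red, green, blue), "depth" (384x512 float32, mm along the optical axis (not along the pixel's ray), 0 where there is no reading), "vertical_fov" (degrees; the focal length in pixels is half the picture's height over the tangent of half this angle, whatever the lens; pixels are square), "cx", "cy" (the principal point, pixels), "rvec" (rotation vector, rad) and "tvec" (3), from world to camera coordinates, as OpenCV has them. Camera axes: x right, y down, z forward; pixel columns grow to the right and rows downward; lengths in mm; the calibration is good to about 2 mm. A picture is of the moment at which its call begins.
- finish_job(): hands the job in; it is judged then, once.
The state is a dict: "time_s": time; "joints": joint angles; "dq": joint speeds; "tau": joint torques, N m; "eef_pos": TCP position; "ee_rot": TCP orientation; "force": force on the tool from outside, world axes, zero at the start; "wrist_torque": the same for the moment, N m; "grip_width": opening from 0.0 (shut) to 1.0 (fully open); "grip_force": force on a finger pad.
Only numpy, scipy, OpenCV 4.12 (cv2) and the standard library are available. Lean on these libraries where they do the work, as an engineer would, in place of code of your own. Each camera call takes 0.05 s, during which the arm holds its last target. There are 200 camera calls.

## Working session

There is one attempt and no reset: what is moved stays moved. The work goes in short steps, Python scripts to look and compute and a tool call to move; the robot and the scene stay as the last step left them, time stands still between calls to the robot, and variables do not carry over. Pictures are saved under pics/ and viewed, at most 10 in all, crops included, and the job is handed in when it is done.

Besides the shell and the picture viewer there is one more tool, called after "Call:" by a JSON object that holds its "name" and its "arguments", one argument or row to a line. step_arm: Moves the arm, as the interface text tells. Its arguments: {"type":"object","properties":{"plan":{"type":"array"},"squeeze":{"type":"number"}},"required":["plan"]}

```bash
mkdir -p pics; cat > h.py <<'E'
from rig import *
import numpy as np, cv2
def cloud(c):
    d=c["depth"];h,w=d.shape;f=h/2/np.tan(np.radians(c["vertical_fov"])/2)
    u,v=np.meshgrid(np.arange(w),np.arange(h))
    p=np.stack([(u-c["cx"])/f*d,(v-c["cy"])/f*d,d],-1)
    R=cv2.Rodrigues(np.array(c["rvec"],float))[0]
    P=(p-np.array(c["tvec"],float).ravel())@R
    P[d==0]=np.nan
    return P
E
python3 - <<'E'
from h import *
a=capture("top");b=capture("scene")
np.savez("a.npz",**a);np.savez("b.npz",**b)
im=np.vstack([a["color"],b["color"]])[...,::-1]
cv2.imwrite("pics/top.png",cv2.resize(a["color"][...,::-1],None,fx=1.5,fy=1.5,interpolation=cv2.INTER_CUBIC))
cv2.imwrite("pics/scene.png",cv2.resize(b["color"][...,::-1],None,fx=1.5,fy=1.5,interpolation=cv2.INTER_CUBIC))
for c in(a,b):
    R=cv2.Rodrigues(np.array(c["rvec"],float))[0];print(-R.T@np.array(c["tvec"]).ravel(),R[2],c["vertical_fov"])
print(sense())
E
```

```text
[433.84446027   8.13081074 884.86636502] [ 0.16107652  0.00350465 -0.9869357 ] 47.671283563947895
[ 137.11647481 -456.13449212  691.4377778 ] [ 0.4895778   0.52737438 -0.69439891] 50.827705989123515
{'time_s': 0.1, 'joints': array([ 9.01604375e-01,  3.13381357e-01,  1.49838272e+00,  5.93637444e-05,
        1.33100129e+00, -2.23433446e-01]), 'dq': array([-0.00046914,  0.00064278, -0.00166312,  0.00021706,  0.00024252,
        0.00214544]), 'tau': array([ 4.65379548e-03, -4.12897074e+01, -2.60140818e+01, -7.15584451e-05,
        3.00109066e-03, -5.72828935e-05]), 'eef_pos': array([226.26927908, 473.56755707, 303.39061287]), 'ee_rot': array([-2.79101615e-04,  2.21045424e-01,  9.75263337e-01, -5.16477873e-04]), 'force': array([-0.02526314, -0.11741437,  0.65801826]), 'wrist_torque': array([ 0.04341295, -0.02628426,  0.01971956]), 'grip_force': 0.0, 'grip_width': 0.9950292003086741}
```

View pics/top.png

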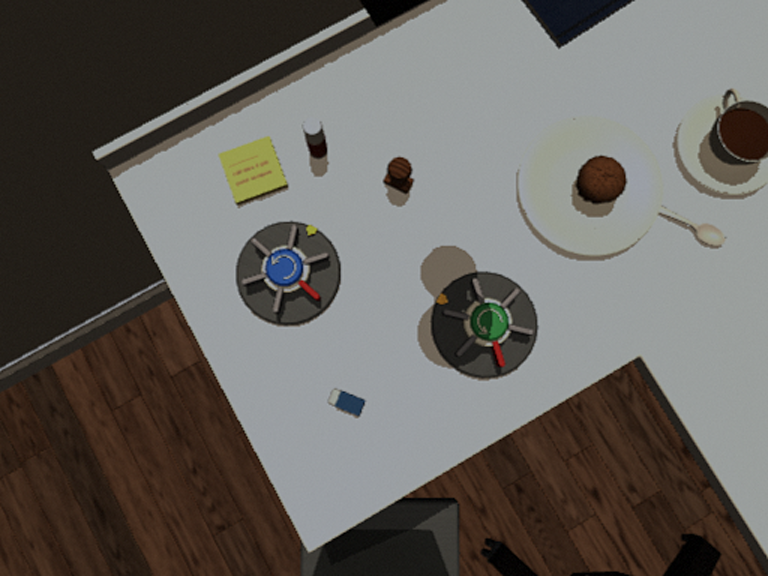

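View pics/scene.png

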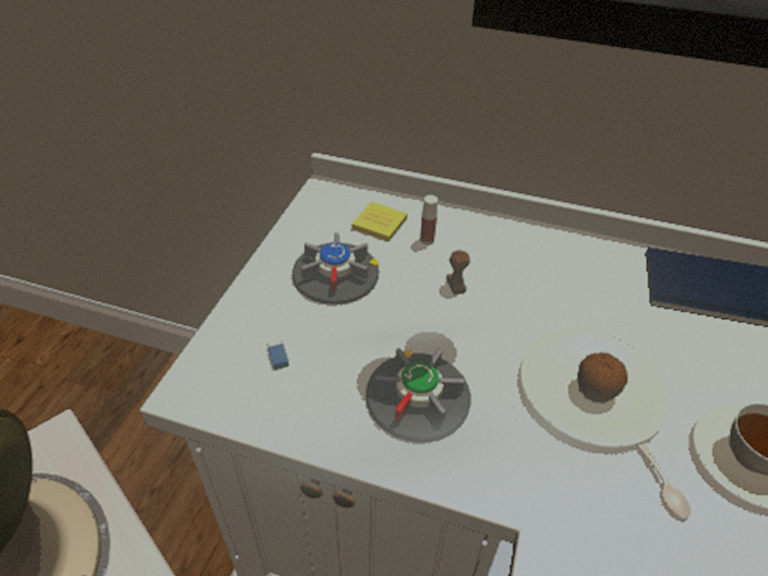

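The top view shows the blue counter at about (288,270), with its red tooth at (318,298) and pointer at (312,231). The green counter is at (485,325). That puts the blue wheel about two clicks before its pointer. Next I'll measure it.

```bash
cat >> h.py <<'E'
def measure(c,near=None):
    P=cloud(c);hsv=cv2.cvtColor(c["color"],cv2.COLOR_RGB2HSV);H,S,V=[hsv[...,i].astype(int) for i in range(3)];z=P[...,2]
    with np.errstate(invalid='ignore'):
        cap=(H>100)&(H<125)&(S>120)&(z>40)&(z<60)
        C=np.nanmedian(P[cap],0) if near is None else np.array(near)
        r=np.hypot(P[...,0]-C[0],P[...,1]-C[1])
        red=((H<8)|(H>172))&(S>130)&(r<75)&(z>34)&(z<48)
        yel=(H>20)&(H<36)&(S>130)&(r<85)&(z<24)
        # disc extents
        teeth=(r>34)&(r<62)&(z>35)&(z<48)
    ang=lambda m:np.degrees(np.arctan2(P[m][:,1]-C[1],P[m][:,0]-C[0]))
    R=P[red].mean(0);Y=P[yel].mean(0)
    ar=np.degrees(np.arctan2(*(R-C)[1::-1]));ay=np.degrees(np.arctan2(*(Y-C)[1::-1]))
    t=np.exp(1j*6*np.radians(ang(teeth))).mean()
    return dict(C=C,red=ar,yel=ay,rel=(ar-ay+180)%360-180,comb=np.degrees(np.angle(t))/6,n=(cap.sum(),red.sum(),yel.sum(),teeth.sum()),R=R,Y=Y)
E
python3 - <<'E'
from h import *
a=dict(np.load("a.npz"));b=dict(np.load("b.npz"))
for c in(a,b):
    print(measure(c)); P=cloud(c)
P=cloud(a)
for n,(u,v) in dict(notes=(253,170),glue=(312,125),stamp=(400,165),green=(490,320),eraser=(346,402),corner=(113,172),edge=(170,290)).items(): print(n,P[int(v/1.5),int(u/1.5)].round())
with np.errstate(invalid='ignore'):
    C=measure(a)['C'];r=np.hypot(P[...,0]-C[0],P[...,1]-C[1]);m=(P[...,2]>7)&(P[...,2]<14)&(r<85)
q=P[m][:,:2].astype(np.float32);print(cv2.minEnclosingCircle(q))
E
```

```text
{'C': array([578.06390625, 129.94261792,  50.03752766]), 'red': np.float64(-129.59104382579167), 'yel': np.float64(-26.587972250685333), 'rel': np.float64(-103.00307157510633), 'comb': np.float64(-11.118308459345842), 'n': (np.int64(391), np.int64(68), np.int64(36), np.int64(331)), 'R': array([551.73743312,  98.10924839,  42.09579119]), 'Y': array([638.36315796,  99.76283277,  15.22965631])}
{'C': array([576.01858777, 128.45811565,  50.38431223]), 'red': np.float64(-128.2850897880647), 'yel': np.float64(-25.331881354516618), 'rel': np.float64(-102.9532084335481), 'comb': np.float64(-10.889288445085555), 'n': (np.int64(163), np.int64(30), np.int64(17), np.int64(218)), 'R': array([551.57350064,  97.48870052,  42.20808645]), 'Y': array([637.27823938,  99.45909652,  15.86143042])}
notes [724. 183.  14.]
glue [759.  93.  89.]
stamp [711. -20.  73.]
green [ 512. -135.   52.]
eraser [407.  50.  12.]
corner [725. 382.   2.]
edge [557. 293.  -2.]
((579.7427978515625, 131.07191467285156), 71.87399291992188)
```

```bash
python3 - <<'E'
from h import *
for i in range(3):
    a=capture("top");m=measure(a);print(sense()["time_s"],m["red"],m["yel"],m["rel"],m["comb"])
c=a["color"][...,::-1][135:225,145:240]
cv2.imwrite("pics/z.png",cv2.resize(c,None,fx=6,fy=6,interpolation=cv2.INTER_CUBIC))
E
```

```text
0.15 -129.77792757798818 -27.06040312031633 -102.71752445767186 -11.203923827484862
0.2 -130.12001308089745 -26.91115395544148 -103.20885912545597 -11.150255225675942
0.25 -129.82662197440996 -26.703671307912312 -103.12295066649764 -11.155539337202967
```

View pics/z.png

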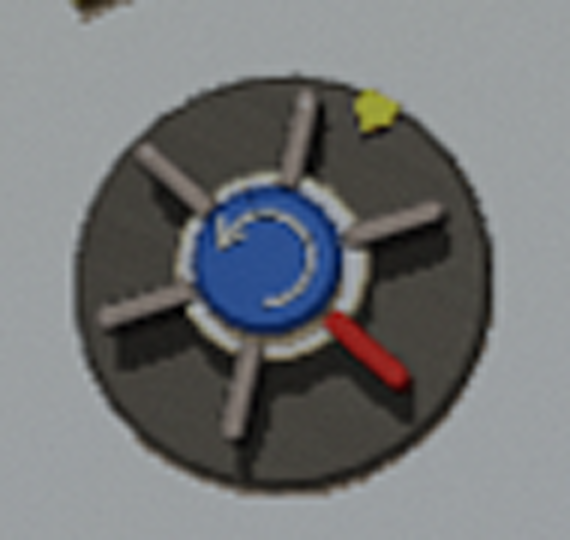

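The wheel sits about 103° before the pointer and isn't moving. I'll push the tooth nearest the robot with one open finger, starting by moving over the gap.

Call:
{"name": "step_arm", "arguments": {
  "plan": [
    {"offset":[-38.3,-10.6,13],"rot":[0,0,-25.5],"gripper":8.5},
    {"offset":[-38.3,-10.6,13],"rot":[0,0,-25.5],"gripper":8.5},
    {"offset":[-38.3,-10.6,13],"rot":[0,0,-25.5],"gripper":8.5},
    {"offset":[-38.3,-10.6,13],"rot":[0,0,-25.5],"gripper":8.5},
    {"offset":[-38.3,-10.6,13],"rot":[0,0,-25.5],"gripper":8.5},
    {"offset":[-38.3,-10.6,13],"rot":[0,0,-25.5],"gripper":8.5},
    {"offset":[-38.3,-10.6,13],"rot":[0,0,-25.5],"gripper":8.5},
    {"offset":[-38.3,-10.6,13],"rot":[0,0,-25.5],"gripper":8.5},
    {"offset":[-38.3,-10.6,13],"rot":[0,0,-25.5],"gripper":8.5},
    {"offset":[-38.3,-10.6,13],"rot":[0,0,-25.5],"gripper":8.5},
    {"offset":[-38.3,-10.6,13],"rot":[0,0,-25.5],"gripper":8.5},
    {"offset":[-38.3,-10.6,13],"rot":[0,0,-25.5],"gripper":8.5}
  ]
}}

```text
time_s: 1.45
eef_pos: [525.7, 213.6, 174.2]
ee_rot: [0.0, -0.0, 1.0, 0.0]
force: [-0.5, 0.1, -0.3]
grip_width: 0.994
grip_force: 0.0
```

```bash
python3 - <<'E'
from h import *
a=capture("scene");s=sense();print(s["eef_pos"],s["ee_rot"],s["time_s"],s["force"])
cv2.imwrite("pics/s2.png",cv2.resize(a["color"][...,::-1][70:280,130:350],None,fx=2.7,fy=2.7,interpolation=cv2.INTER_CUBIC))
P=cloud(a);x=np.array(s["eef_pos"])
with np.errstate(invalid='ignore'):
    m=(np.abs(P[...,0]-x[0])<40)&(np.abs(P[...,1]-x[1])<80)&(P[...,2]>65)&(P[...,2]<150)
q=P[m]; print(m.sum())
for z in range(65,150,8):
    k=q[(q[:,2]>=z)&(q[:,2]<z+8)]
    if len(k): print(z,len(k),k.min(0).round(),k.max(0).round())
E
```

```text
[525.66022589 213.76516189 174.34944941] [ 2.07243316e-04 -3.02916188e-04  9.99999928e-01  9.25902314e-05] 1.5 [ 0.10927874 -0.038124   -0.06612365]
220
113 24 [515. 164. 114.] [535. 262. 121.]
121 52 [515. 159. 121.] [537. 265. 129.]
129 57 [515. 158. 129.] [539. 263. 137.]
137 56 [515. 158. 137.] [537. 262. 145.]
145 31 [514. 157. 145.] [537. 270. 150.]
```

View pics/s2.png

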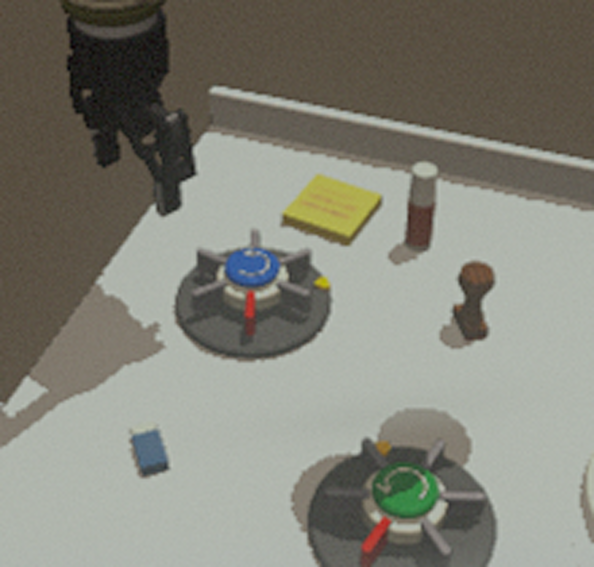

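The fingertips sit 60 mm ahead of the TCP and the finger's outer face is at TCP y − 56. The finger is above the gap, so I'll descend and start the first push.

Call:
{"name": "step_arm", "arguments": {
  "plan": [
    {"offset":[0,0,3],"rot":[0,0,0],"gripper":8.5},
    {"offset":[0,0,6],"rot":[0,0,0],"gripper":8.5},
    {"offset":[0,0,8],"rot":[0,0,0],"gripper":8.5},
    {"offset":[0,0,9.2],"rot":[0,0,0],"gripper":8.5},
    {"offset":[0,0,9.2],"rot":[0,0,0],"gripper":8.5},
    {"offset":[0,-0.5,9.2],"rot":[0,0,0],"gripper":8.5},
    {"offset":[0,-0.9,9.2],"rot":[0,0,0],"gripper":8.5},
    {"offset":[0,-1.2,9.2],"rot":[0,0,0],"gripper":8.5},
    {"offset":[0,-1.5,9.2],"rot":[0,0,0],"gripper":8.5},
    {"offset":[0,-1.8,9.2],"rot":[0,0,0],"gripper":8.5},
    {"offset":[0,-2.0,9.2],"rot":[0,0,0],"gripper":8.5},
    {"offset":[0,-2.0,9.2],"rot":[0,0,0],"gripper":8.5}
  ]
}}

```text
time_s: 2.7
eef_pos: [526.3, 192.6, 82.0]
ee_rot: [0.0, 0.001, 1.0, -0.0]
force: [0.7, 0.4, 0.1]
grip_width: 0.997
grip_force: 0.1
```

```bash
cat > look.py <<'E'
from h import *
for n in("top","scene"):
    a=capture(n);m=measure(a,(578.5,130,50));s=sense();print(n,s["time_s"],s["eef_pos"].round(1),s["force"].round(2),m["red"].round(1),m["rel"].round(1),m["Y"].round(1),m["n"])
E
python3 look.py
```

```text
top 2.75 [526.3 192.8  81.9] [ 0.13 -0.58  0.24] -121.1 -94.1 [638.2  99.6  15.6] (np.int64(391), np.int64(70), np.int64(35), np.int64(215))
scene 2.8 [526.3 192.9  81.9] [ 0.6  -0.17 -0.51] -120.1 -92.7 [637.4  99.4  16.1] (np.int64(165), np.int64(31), np.int64(16), np.int64(201))
```

Call:
{"name": "step_arm", "arguments": {
  "plan": [
    {"offset":[0,-0.2,0],"rot":[0,0,0],"gripper":8.5},
    {"offset":[0,-0.4,0],"rot":[0,0,0],"gripper":8.5},
    {"offset":[0,-0.6,0],"rot":[0,0,0],"gripper":8.5},
    {"offset":[0,-0.7,0],"rot":[0,0,0],"gripper":8.5},
    {"offset":[0,-0.7,0],"rot":[0,0,0],"gripper":8.5}
  ]
}}

```text
time_s: 3.3
eef_pos: [526.3, 185.7, 81.9]
ee_rot: [-0.0, 0.0, 1.0, -0.0]
force: [-0.3, -0.4, -0.5]
grip_width: 1.001
grip_force: 0.0
```

```bash
python3 look.py
```

```text
top 3.35 [526.2 185.8  81.9] [ 0.4   0.27 -0.25] -106.0 -78.9 [638.2  99.6  15.5] (np.int64(399), np.int64(68), np.int64(35), np.int64(182))
scene 3.4 [526.2 185.9  81.9] [ 0.57 -0.53  0.83] -101.3 -72.8 [637.5  98.   15.7] (np.int64(168), np.int64(32), np.int64(12), np.int64(205))
```

```bash
python3 look.py;python3 look.py; python3 look.py
```

```text
top 3.45 [526.2 185.9  81.9] [0.47 0.82 0.5 ] -95.2 -68.5 [639.   99.6  15.3] (np.int64(397), np.int64(68), np.int64(28), np.int64(225))
scene 3.5 [526.2 185.9  81.9] [-0.21 -0.28 -0.29] -87.7 -59.6 [636.7  98.9  16.6] (np.int64(165), np.int64(35), np.int64(17), np.int64(196))
top 3.55 [526.2 186.   81.9] [0.27 0.11 0.32] -86.5 -59.2 [638.8  98.9  15. ] (np.int64(397), np.int64(67), np.int64(30), np.int64(230))
scene 3.6 [526.2 186.   81.9] [ 0.02  0.82 -0.56] -85.6 -57.4 [637.   98.7  16.4] (np.int64(164), np.int64(37), np.int64(16), np.int64(197))
top 3.65 [526.2 186.   81.9] [-0.24 -0.43  0.29] -86.6 -59.2 [638.6  98.8  15.7] (np.int64(398), np.int64(67), np.int64(30), np.int64(232))
scene 3.7 [526.2 186.   81.9] [-0.11  0.65  0.04] -85.5 -57.8 [637.2  99.2  16.4] (np.int64(165), np.int64(36), np.int64(16), np.int64(194))
```

The wheel snapped to the last click before the pointer, at about −59°. I'll lift, step back behind the next tooth and go back down.

Call:
{"name": "step_arm", "arguments": {
  "plan": [
    {"offset":[0,0,-2],"rot":[0,0,0],"gripper":8.5},
    {"offset":[0,0,-4],"rot":[0,0,0],"gripper":8.5},
    {"offset":[0,0,-4.5],"rot":[0,0,0],"gripper":8.5},
    {"offset":[0,2,-4.5],"rot":[0,0,0],"gripper":8.5},
    {"offset":[0,4.2,-4.5],"rot":[0,0,0],"gripper":8.5},
    {"offset":[0,4.2,-4.5],"rot":[0,0,0],"gripper":8.5},
    {"offset":[0,4.2,-4.5],"rot":[0,0,0],"gripper":8.5},
    {"offset":[0,4.2,-2.5],"rot":[0,0,0],"gripper":8.5},
    {"offset":[0,4.2,-1],"rot":[0,0,0],"gripper":8.5},
    {"offset":[0,4.2,0],"rot":[0,0,0],"gripper":8.5},
    {"offset":[0,4.2,0],"rot":[0,0,0],"gripper":8.5}
  ]
}}

```text
time_s: 4.8
eef_pos: [525.7, 227.4, 80.3]
ee_rot: [-0.001, 0.001, 1.0, -0.0]
force: [-0.3, -0.1, 0.3]
grip_width: 0.994
grip_force: 0.0
```

```bash
python3 look.py
```

```text
top 4.85 [526.2 227.6  81.4] [ 0.72 -0.1   0.54] -86.5 -59.3 [638.8  98.9  14.9] (np.int64(393), np.int64(67), np.int64(30), np.int64(334))
scene 4.9 [526.5 227.7  82. ] [0.6  0.45 0.7 ] -85.3 -57.5 [637.   99.1  16.2] (np.int64(164), np.int64(36), np.int64(17), np.int64(227))
```

The wheel is still at −59° and the finger is behind the next tooth. Now a slow push to just before half-way.

Call:
{"name": "step_arm", "arguments": {
  "plan": [
    {"offset":[0,-0.5,0],"rot":[0,0,0],"gripper":8.5},
    {"offset":[0,-1.0,0],"rot":[0,0,0],"gripper":8.5},
    {"offset":[0,-1.4,0],"rot":[0,0,0],"gripper":8.5},
    {"offset":[0,-1.8,0],"rot":[0,0,0],"gripper":8.5},
    {"offset":[0,-2.2,0],"rot":[0,0,0],"gripper":8.5},
    {"offset":[0,-2.5,0],"rot":[0,0,0],"gripper":8.5},
    {"offset":[0,-2.8,0],"rot":[0,0,0],"gripper":8.5},
    {"offset":[0,-3.1,0],"rot":[0,0,0],"gripper":8.5},
    {"offset":[0,-3.3,0],"rot":[0,0,0],"gripper":8.5},
    {"offset":[0,-3.5,0],"rot":[0,0,0],"gripper":8.5},
    {"offset":[0,-3.5,0],"rot":[0,0,0],"gripper":8.5}
  ]
}}

```text
time_s: 6.0
eef_pos: [526.3, 192.7, 81.9]
ee_rot: [0.0, 0.0, 1.0, -0.0]
force: [-0.0, 0.5, -0.8]
grip_width: 0.993
grip_force: 0.1
```

```bash
python3 look.py
```

```text
top 6.05 [526.3 192.8  81.9] [-0.12  0.13 -0.21] -61.3 -33.9 [638.4  99.   15.4] (np.int64(391), np.int64(69), np.int64(38), np.int64(219))
scene 6.1 [526.3 192.9  81.9] [0.37 0.18 0.73] -60.2 -32.4 [637.7  98.8  16.2] (np.int64(161), np.int64(37), np.int64(16), np.int64(210))
```

Call:
{"name": "step_arm", "arguments": {
  "plan": [
    {"offset":[0,-0.2,0],"rot":[0,0,0],"gripper":8.5},
    {"offset":[0,-0.4,0],"rot":[0,0,0],"gripper":8.5},
    {"offset":[0,-0.5,0],"rot":[0,0,0],"gripper":8.5},
    {"offset":[0,-0.5,0],"rot":[0,0,0],"gripper":8.5},
    {"offset":[0,-0.5,0],"rot":[0,0,0],"gripper":8.5}
  ]
}}

```text
time_s: 6.6
eef_pos: [526.2, 187.9, 81.9]
ee_rot: [0.0, 0.0, 1.0, -0.0]
force: [0.2, 0.6, 0.3]
grip_width: 0.99
grip_force: 0.0
```

```bash
python3 look.py;python3 look.py;python3 look.py
```

```text
top 6.65 [526.2 187.9  81.9] [-1.14 -0.17 -0.71] -52.6 -25.3 [638.3  99.1  16.1] (np.int64(387), np.int64(73), np.int64(37), np.int64(169))
scene 6.7 [526.3 187.9  81.9] [ 0.33  0.86 -0.76] -50.0 -22.2 [638.7  98.4  16. ] (np.int64(166), np.int64(38), np.int64(13), np.int64(206))
top 6.75 [526.2 187.9  81.9] [ 0.46 -0.67 -0.31] -48.7 -21.6 [638.4  99.4  15.7] (np.int64(391), np.int64(72), np.int64(36), np.int64(186))
scene 6.8 [526.2 188.   81.9] [ 0.03 -0.5   0.13] -44.5 -15.7 [638.5  97.   16.4] (np.int64(162), np.int64(39), np.int64(11), np.int64(207))
top 6.85 [526.2 188.   81.9] [-0.36  0.12  0.13] -40.2 -13.0 [638.2  99.3  15.6] (np.int64(391), np.int64(69), np.int64(35), np.int64(228))
scene 6.9 [526.2 187.9  81.9] [ 0.19 -0.87  0.27] -33.3 -5.5 [638.4  98.4  16.1] (np.int64(166), np.int64(38), np.int64(14), np.int64(199))
```

It's snapping in. I'll lift straight out and check.

Call:
{"name": "step_arm", "arguments": {
  "plan": [
    {"offset":[0,0,0],"rot":[0,0,0],"gripper":8.5},
    {"offset":[0,0,0],"rot":[0,0,0],"gripper":8.5},
    {"offset":[0,0,0],"rot":[0,0,0],"gripper":8.5},
    {"offset":[0,0,-2],"rot":[0,0,0],"gripper":8.5},
    {"offset":[0,0,-4],"rot":[0,0,0],"gripper":8.5},
    {"offset":[0,0,-7],"rot":[0,0,0],"gripper":8.5},
    {"offset":[0,0,-11],"rot":[0,0,0],"gripper":8.5},
    {"offset":[8,0,-14],"rot":[0,0,0],"gripper":8.5},
    {"offset":[8,0,-14],"rot":[0,0,0],"gripper":8.5},
    {"offset":[8,0,-14],"rot":[0,0,0],"gripper":8.5},
    {"offset":[8,0,-14],"rot":[0,0,0],"gripper":8.5}
  ]
}}

```text
time_s: 8.0
eef_pos: [446.3, 188.0, 222.4]
ee_rot: [0.001, 0.0, 1.0, 0.0]
force: [0.1, -0.2, 0.2]
grip_width: 0.993
grip_force: 0.0
```

```bash
python3 look.py; python3 - <<'E'
from h import *
a=capture("top");print(measure(a))
cv2.imwrite("pics/f.png",cv2.resize(a["color"][...,::-1],None,fx=1.5,fy=1.5,interpolation=cv2.INTER_CUBIC))
E
```

```text
top 8.05 [446.7 188.  221.9] [0.33 0.49 0.3 ] -26.8 1.0 [639.   98.1  15.7] (np.int64(392), np.int64(66), np.int64(30), np.int64(332))
scene 8.1 [446.9 187.9 221.6] [-0.47  0.48  0.63] -27.1 0.6 [637.5  99.   16.5] (np.int64(163), np.int64(34), np.int64(17), np.int64(220))
{'C': array([578.21907563, 129.91132986,  50.10923674]), 'red': np.float64(-26.760180625249134), 'yel': np.float64(-27.56167340719106), 'rel': np.float64(0.8014927819419313), 'comb': np.float64(-27.807942071987824), 'n': (np.int64(392), np.int64(68), np.int64(29), np.int64(333)), 'R': array([618.19180972, 109.75450541,  41.55441738]), 'Y': array([638.87396404,  98.25336506,  16.25766416])}
```

View pics/f.png

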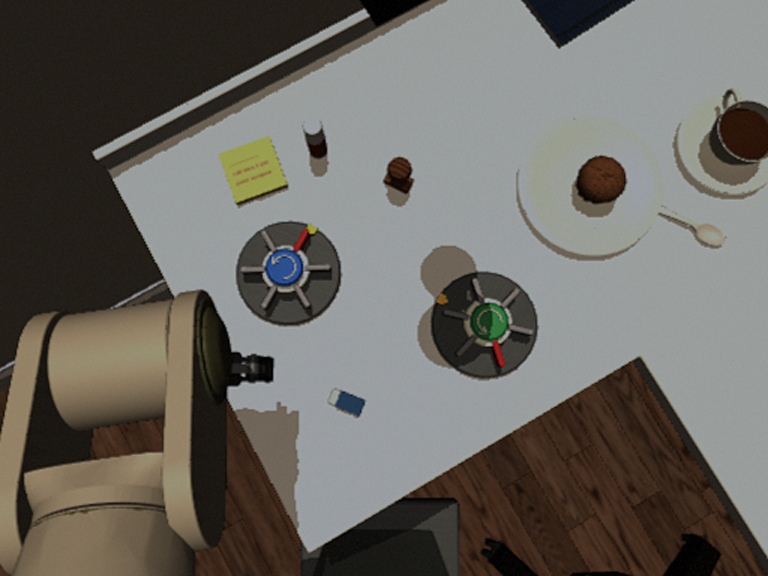

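The red tooth at (303,238) stands at the yellow pointer at (312,230), within about 1°. Nothing else has moved and the arm is clear.

```bash
python3 -c "
from rig import *
print(finish_job())"
```

```text
the job is handed in; nothing more can be done
None
```

The job is handed in: two separate clicks brought the blue counter's red tooth to rest at the yellow pointer (within about 1° by camera), and nothing else had visibly moved; the hand-in call returned no verdict.

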